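Gauge the coupling hubs and kit them by height

TASK

Check the bridge gauge by standing it astride the steel setting block, then stand it astride each coupling hub in turn, in the order red, yellow, green, blue (skip colours that are not there), each time with both legs on the bench and its foot on the part, to read whether the hub is short (36 mm) or tall (46 mm). Put every hub upright, centred on the printed place of its colour on the kitting board, short ones in the white-ringed row and tall ones in the navy-ringed row, and stand the gauge back on the middle of its black mat. Leave the other things on the bench where they are and never tip the gauge over.

Things in the scene. Friction and masses are not known exactly. Their poses are not given: they have to be found in the camera images.
- gauge: height gauge: loose blue bridge, 108 (y) x 44 mm (x), 0.5 kg; origin at the centre of its underside, z up. Two legs, 14 mm thick in y, centred at y = +-47 mm (80 mm clear between them, 70 mm clear below the bridge); on top a black grip, 30 x 30 mm, 84 to 130 mm above the origin. Stood astride a part on both legs, its central sprung foot (24 mm steel disc) rides up on the part
- foot (a joint): the gauge's sprung foot, m: 0 with nothing under it (its face then 28 mm above the soles), growing to 0.030 as it is pushed up against 1.2 to 3 N; gauge standing, part height = 28 mm + this. An orange pointer shows it on the gauge's sides: on the white band short, on the navy band tall
- setting_block: steel setting block, fixed, 40 x 40 mm and 41 mm high, with a small brass dot on top; origin at the centre of its underside
- mat: black mat, 80 x 130 mm (x, y), flush with the bench, where the gauge stands at the start; origin at its centre
- board: kitting board, fixed, dark grey, 200 (x) x 340 mm (y), 4 mm thick, no rim; origin at the centre of its underside. Eight printed places, 62 mm across: row x = -42 mm ringed white, for short hubs, row x = +42 mm ringed navy, for tall hubs; colour bars at the columns' ends: red at y = +105 mm, yellow +35, green -35, blue -105
- hub_red_a: coupling hub with red insert (red band and red disc on top), loose, aluminium, 50 mm in diameter, upright, 0.2 kg, either 36 mm (short) or 46 mm (tall): the gauge tells which. At most one of hub_red_a and hub_red_b is there. Origin at the centre of its underside
- hub_red_b: coupling hub with red insert (red band and red disc on top), loose, aluminium, 50 mm in diameter, upright, 0.2 kg, either 36 mm (short) or 46 mm (tall): the gauge tells which. At most one of hub_red_a and hub_red_b is there. Origin at the centre of its underside
- hub_yellow: coupling hub with yellow insert (yellow band and yellow disc on top), loose, aluminium, 50 mm in diameter, upright, 0.2 kg, either 36 mm (short) or 46 mm (tall): the gauge tells which. May be absent. Origin at the centre of its underside
- hub_green_a: coupling hub with green insert (green band and green disc on top), loose, aluminium, 50 mm in diameter, upright, 0.2 kg, either 36 mm (short) or 46 mm (tall): the gauge tells which. At most one of hub_green_a and hub_green_b is there. Origin at the centre of its underside
- hub_green_b: coupling hub with green insert (green band and green disc on top), loose, aluminium, 50 mm in diameter, upright, 0.2 kg, either 36 mm (short) or 46 mm (tall): the gauge tells which. At most one of hub_green_a and hub_green_b is there. Origin at the centre of its underside
- hub_blue: coupling hub with blue insert (blue band and blue disc on top), loose, aluminium, 50 mm in diameter, upright, 0.2 kg, either 36 mm (short) or 46 mm (tall): the gauge tells which. May be absent. Origin at the centre of its underside
- oil_bottle: yellow plastic bottle with a black cap, 54 mm in diameter, 130 mm high; a bystander, origin at its underside
- screwdriver: screwdriver, lying; a bystander, origin at its underside
- wrench: steel spanner, lying; a bystander, origin at its underside
- screw_cup: grey cup, 64 mm in diameter, 50 mm high; a bystander, origin at its underside
- spider: loose pink star-shaped insert, 36 mm across, 12 mm thick; a bystander, origin at its underside
- collar: loose steel collar, 28 mm in diameter, 14 mm high; a bystander, origin at its underside
- foot_tip (a point): centre of the lower face of the gauge's sprung foot, where it touches the part

How it is judged (in metres and radians):
On the way, in this order (a step that is already met when the one before it is completed fails the run):
1. the gauge stands astride the setting block, its foot on the block (horizontal distance between gauge and setting_block below 0.015 m and z of setting_block in the frame of gauge between -0.003 and 0.003 m and value of joint foot between 0.01 and 0.016 m and angle between gauge's own z axis and vertical below 0.05 rad), for 0.3 s.
2. then the gauge stands astride the red hub (if there is one), its foot on the hub, reading its height (((horizontal distance between gauge and hub_red_a below 0.015 m and z of hub_red_a in the frame of gauge between -0.003 and 0.003 m and z of foot_tip in the frame of hub_red_a between 0.033 and 0.039 m and angle between the z axis of gauge and the z axis of hub_red_a, either way round below 0.05 rad) or (horizontal distance between gauge and hub_red_b below 0.015 m and z of hub_red_b in the frame of gauge between -0.003 and 0.003 m and z of foot_tip in the frame of hub_red_b between 0.043 and 0.049 m and angle between the z axis of gauge and the z axis of hub_red_b, either way round below 0.05 rad))), for 0.3 s.
3. then the gauge stands astride the yellow hub (if there is one), its foot on the hub, reading its height (horizontal distance between gauge and hub_yellow below 0.015 m and z of hub_yellow in the frame of gauge between -0.003 and 0.003 m and z of foot_tip in the frame of hub_yellow between 0.043 and 0.049 m and angle between the z axis of gauge and the z axis of hub_yellow, either way round below 0.05 rad), for 0.3 s.
4. then the gauge stands astride the green hub (if there is one), its foot on the hub, reading its height (((horizontal distance between gauge and hub_green_a below 0.015 m and z of hub_green_a in the frame of gauge between -0.003 and 0.003 m and z of foot_tip in the frame of hub_green_a between 0.043 and 0.049 m and angle between the z axis of gauge and the z axis of hub_green_a, either way round below 0.05 rad) or (horizontal distance between gauge and hub_green_b below 0.015 m and z of hub_green_b in the frame of gauge between -0.003 and 0.003 m and z of foot_tip in the frame of hub_green_b between 0.033 and 0.039 m and angle between the z axis of gauge and the z axis of hub_green_b, either way round below 0.05 rad))), for 0.3 s.
5. then the gauge stands astride the blue hub (if there is one), its foot on the hub, reading its height (horizontal distance between gauge and hub_blue below 0.015 m and z of hub_blue in the frame of gauge between -0.003 and 0.003 m and z of foot_tip in the frame of hub_blue between 0.033 and 0.039 m and angle between the z axis of gauge and the z axis of hub_blue, either way round below 0.05 rad), for 0.3 s.
At the end, for the whole second after the job is handed in: Every hub that is there stands upright within 10 mm (along and across the board) of the centre of the place of its colour, in the row of its height; the gauge stands upright within 25 mm of the middle of its mat; all released and at rest (x of hub_red_a in the frame of board between -0.052 and -0.032 m and y of hub_red_a in the frame of board between 0.095 and 0.115 m and z of hub_red_a in the frame of board between 0.001 and 0.007 m and angle between each of hub_red_a, hub_red_b, hub_yellow, hub_green_a, hub_green_b, hub_blue, gauge's own z axis and vertical below 0.05 rad and linear speed of each of hub_red_a, hub_red_b, hub_yellow, hub_green_a, hub_green_b, hub_blue, gauge below 0.02 m/s and x of hub_red_b in the frame of board between 0.032 and 0.052 m and y of hub_red_b in the frame of board between 0.095 and 0.115 m and z of hub_red_b in the frame of board between 0.001 and 0.007 m and x of hub_yellow in the frame of board between 0.032 and 0.052 m and y of hub_yellow in the frame of board between 0.025 and 0.045 m and z of hub_yellow in the frame of board between 0.001 and 0.007 m and x of hub_green_a in the frame of board between 0.032 and 0.052 m and y of hub_green_a in the frame of board between -0.045 and -0.025 m and z of hub_green_a in the frame of board between 0.001 and 0.007 m and x of hub_green_b in the frame of board between -0.052 and -0.032 m and y of hub_green_b in the frame of board between -0.045 and -0.025 m and z of hub_green_b in the frame of board between 0.001 and 0.007 m and x of hub_blue in the frame of board between -0.052 and -0.032 m and y of hub_blue in the frame of board between -0.115 and -0.095 m and z of hub_blue in the frame of board between 0.001 and 0.007 m and horizontal distance between gauge and mat below 0.025 m and height (world z) of gauge below 0.004 m); the robot touches nothing.
It fails at once if one of the bystanders (bottle, screwdriver, spanner, cup, pink insert, collar) is moved more than 6 cm (distance of any of oil_bottle, screwdriver, wrench, screw_cup, spider, collar from where it was at the start of the episode above 0.06 m).
It fails at once if the gauge is tipped over (angle between gauge's own z axis and vertical above 0.8 rad).
Of hub_red_a, hub_red_b only 1 to 1 are there at a start; the rules pass over those that are not, and their reading is None.
Of hub_green_a, hub_green_b only 1 to 1 are there at a start; the rules pass over those that are not, and their reading is None.
Of hub_yellow, hub_blue only 1 to 2 are there at a start; the rules pass over those that are not, and their reading is None.
At some moment in a run one of hub_red_a, hub_red_b, hub_yellow, hub_green_a, hub_green_b, hub_blue may be knocked a few centimetres aside while the robot is not near it.
It also fails if it takes over 210 s, if anything falls off the work surface, if the arm or the gripper's body presses on something with over 40 N, if the wrist force passes 120 N, or if a joint passes its speed limit or range.

ROBOT

A 6-joint arm with a two-finger parallel gripper is mounted at the origin on the work surface. World frame = base frame: x ahead of the robot, y to its left, z up, the work surface at z = 0. Lengths are in mm, angles in rad, forces in N, time in s.
With the tool pointing down it reaches from about 350 to 975 mm from the base axis. Payload 7.1 kg.
Tool frame: the origin (TCP) lies on the front face of the gripper's body, between the roots of the fingers; the fingertips stand 80 mm ahead of it and the grasp point (between the pads) lies 61 mm ahead of it (env.tips_ahead is the distance from the TCP to the fingertips, in mm); z points along the fingers, y is the line along which they close (so a half turn about z gives the same grasp; the last joint's range is limited). The gripper opens to 88 mm and grips with 3 to 60 N. Pads are 20 mm wide; open, the fingers measure 115 mm over their backs; the gripper's body (75 mm by 178 mm) begins 61 mm behind the grasp point.
Start: joints at [-1.219, 0.423, 1.63, -0, 1.089, -0.019], TCP at [226.492, -582.5, 302.675] pointing down, gripper open.
Joint ranges: [-3, 3], [-0.9, 2.11], [0.09, 2.58], [-1.31, 4.45], [0.11, 2.69], [-2.54, 2.54]. Speed limits (rad/s): [2.39, 2.39, 3.01, 3.14, 3.14, 3.14].

INTERFACE

Orientations are given as a unit quaternion [x, y, z, w].
In Python, from station import env, set_gripper, viewer, workorder gives the robot as it stands. Calls block until the motion is done:
- env.reach(position, orientation): joint-space move of the TCP to a pose.
- env.move_l(position, rot=None, rate=150, f_stop=None): straight line of the TCP; rot=None keeps the orientation; rate is the mean speed in mm/s. With f_stop (N) it stops when the force on the tool has changed by that much, and returns True; else False.
- env.move_joints(angles): joint-space move.
- set_gripper(opening): finger opening in mm; the grip force is fixed at half the most; returns when the fingers have stopped.
- env.hold(seconds).
- env.ik(position, orientation): joint angles nearest the present ones, or None.
- env.read_state(): the state.
- viewer.camera(name): name is "side" or "top" or "wrist"; returns the picture (400x640x3 uint8, blue, green, red); there is no depth.
- viewer.camera_params(name): a dict with "fx", "fy", "cx", "cy" (pixels), "dist" ([k1, k2, p1, p2, k3] as OpenCV has them; the pictures are not rectified), "pose" (4x4, takes a point from camera to world coordinates); the wrist camera has in their place "tool_from_camera" (4x4, takes a point from camera to tool coordinates, whose origin is the TCP and whose axes are the flange's). Camera axes: x right, y up, looking along -z (the intrinsics and any distortion apply to the point x, -y, -z); pixel columns grow to the right and rows downward; lengths in mm; the calibration is good to about 2 mm. A picture is of the moment at which its call begins: read the wrist's pose just before it. camera_params takes no time and is no camera call.
A pose or a line that the arm cannot do raises env.IKError and nothing moves.
- workorder.sign_off(): hands the job in; it is judged then, once.
The state is a dict: "time_s": time; "qpos": joint angles; "dq": joint speeds; "tau": joint torques, N m; "tool_pos": TCP position; "orientation": TCP orientation; "force": force on the tool from outside, world axes, zero at the start; "wrist_torque": the same for the moment, N m; "width": finger opening in mm; "grip_force": force on a finger pad.
Only numpy, scipy, OpenCV 4.12 (cv2) and the standard library are available. Lean on these libraries where they do the work, as an engineer would, in place of code of your own. Each camera call takes 0.05 s, during which the arm holds its last target. There are 200 camera calls.

## Working session

There is one attempt and no reset: what is moved stays moved. The work goes in short steps, each a Python script; the robot and the scene stay as the last script left them, time stands still between calls to the robot, and variables do not carry over. Pictures are saved under pics/ and viewed, at most 14 in all, crops included, and the job is handed in when it is done.

```bash
ls; mkdir -p pics
python3 - <<'E'
from station import env,viewer
import cv2
for n in("top","side"):
    cv2.imwrite(f"pics/{n}0.png",viewer.camera(n)); p=viewer.camera_params(n); print(n,p)
print(viewer.camera_params("wrist")); s=env.read_state(); print(s)
E
```

```text
pics
top {'fx': 439.681469127642, 'fy': 439.681469127642, 'cx': 317.9882981925756, 'cy': 198.09906612061468, 'dist': array([0.02483814, 0.        , 0.        , 0.        , 0.        ]), 'pose': array([[-2.37347809e-02,  9.90455271e-01, -1.35775610e-01,
         4.28277144e+02],
       [-9.99557920e-01, -2.10785255e-02,  2.09680636e-02,
        -7.00173525e+01],
       [ 1.79059794e-02,  1.36213259e-01,  9.90517705e-01,
         9.89018067e+02],
       [ 0.00000000e+00,  0.00000000e+00,  0.00000000e+00,
         1.00000000e+00]])}
side {'fx': 519.6784851009344, 'fy': 519.6784851009344, 'cx': 316.95159368620006, 'cy': 195.66491083887166, 'dist': array([-0.12684466,  0.        ,  0.        ,  0.        ,  0.        ]), 'pose': array([[-9.93609477e-01,  8.94031024e-02, -6.89005959e-02,
         4.75785568e+02],
       [-1.10137995e-01, -6.34391005e-01,  7.65125921e-01,
         9.54094852e+02],
       [ 2.46947127e-02,  7.67824940e-01,  6.40183593e-01,
         9.21401028e+02],
       [ 0.00000000e+00,  0.00000000e+00,  0.00000000e+00,
         1.00000000e+00]])}
{'fx': 324.9730408285579
[... 531 characters left out ...]
1, 'qpos': array([-1.21897816e+00,  4.23754392e-01,  1.63062945e+00, -4.14187963e-05,
        1.08861297e+00, -1.90003480e-02]), 'dq': array([ 3.86587227e-04,  1.10404046e-03, -1.71427275e-03, -1.94499727e-03,
       -2.17352964e-04, -4.51205984e-05]), 'tau': array([-1.68815527e-04, -5.45615780e+01, -2.74327898e+01,  6.45399769e-02,
        1.88244029e-02, -2.12491972e-05]), 'tool_pos': array([ 226.36212271, -582.13098489,  301.97938636]), 'orientation': array([ 9.82858871e-01,  1.84358200e-01, -1.34381901e-04, -6.89342813e-04]), 'force': array([0.21259928, 0.16077202, 0.31420257]), 'wrist_torque': array([-0.00172185, -0.03763289, -0.00703985]), 'grip_force': 0.0, 'width': 87.83731464623058}
```

View pics/top0.png

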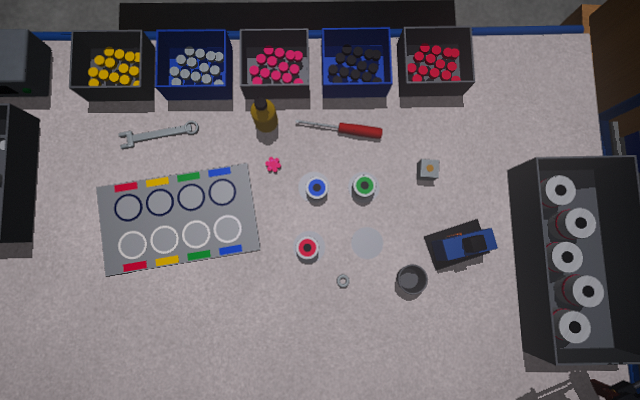

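View pics/side0.png

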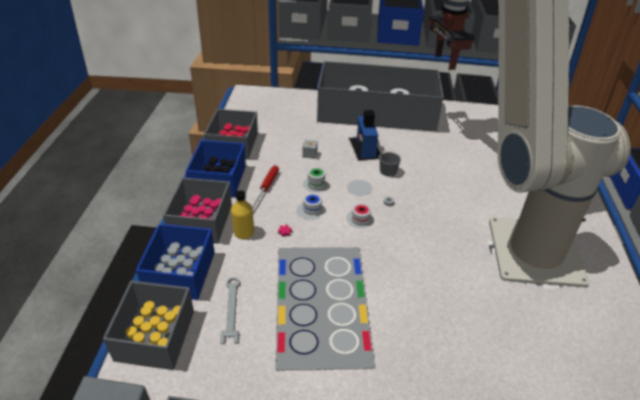

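The top view shows the red hub at (307,248), blue at (317,188), green at (364,186), and no yellow. The setting block is at (428,168), the gauge on its mat is near (465,245), and the board is near (178,220). The side view agrees.

```bash
cat > h.py <<'E'
import numpy as np, cv2
from scipy.spatial.transform import Rotation as R
from station import env,set_gripper,viewer,workorder
def shot(name,save=None):
    s=env.read_state(); p=dict(viewer.camera_params(name)); 
    if name=="wrist":
        T=np.eye(4); T[:3,:3]=R.from_quat(s["orientation"]).as_matrix(); T[:3,3]=s["tool_pos"]
        p["pose"]=T@p["tool_from_camera"]
    im=viewer.camera(name)
    if save: cv2.imwrite(f"pics/{save}.png",im)
    return im,p
def K(p): return np.array([[p["fx"],0,p["cx"]],[0,p["fy"],p["cy"]],[0,0,1.]])
def ray(p,uv):
    n=cv2.undistortPoints(np.float64(uv).reshape(-1,1,2),K(p),p["dist"])[:,0]
    d=np.c_[n[:,0],-n[:,1],-np.ones(len(n))]@p["pose"][:3,:3].T
    return p["pose"][:3,3],d
def onz(p,uv,z):
    c,d=ray(p,uv); return (c+d*((z-c[2])/d[:,2])[:,None])[:,:2]
def pix(p,X):
    X=np.float64(X).reshape(-1,3); c=(X-p["pose"][:3,3])@p["pose"][:3,:3]
    return cv2.projectPoints(c*[1,-1,-1],np.zeros(3),np.zeros(3),K(p),p["dist"])[0][:,0]
HUE={"red":(-8,8),"yellow":(18,32),"green":(45,80),"blue":(100,125),"orange":(9,17)}
def mask(im,c,smin=120,vmin=60):
    h,s,v=cv2.split(cv2.cvtColor(im,cv2.COLOR_BGR2HSV)); a,b=HUE[c]
    hh=(h.astype(int)+30)%180-30 if a<0 else h.astype(int)
    return ((hh>=a)&(hh<=b)&(s>=smin)&(v>=vmin)).astype(np.uint8)*255
def blobs(m,amin=20):
    n,l,st,ce=cv2.connectedComponentsWithStats(m)
    return sorted([(int(st[i,4]),*ce[i].round(1).tolist(),*st[i,:4].tolist()) for i in range(1,n) if st[i,4]>=amin],reverse=True)
E
python3 - <<'E'
from h import *
t,p=shot("top"); s,q=shot("side")
for c in("red","yellow","green","blue"):
    for nm,i,pp in(("top",t,p),("side",s,q)):
        print(c,nm)
        for b in blobs(mask(i,c),15)[:12]:
            xy=onz(pp,b[1:3],4)[0]
            if 250<xy[0]<800 and abs(xy[1])<450: print("  ",b,xy.round(0), onz(pp,b[1:3],41)[0].round(0))
g=cv2.cvtColor(t,cv2.COLOR_BGR2HSV)
crop=lambda i,x,y,w,h,f:cv2.resize(i[y:y+h,x:x+w],None,fx=f,fy=f,interpolation=cv2.INTER_CUBIC)
cv2.imwrite("pics/c1.png",crop(t,290,140,220,150,3.6))
E
```

```text
red top
   (417, 360.3, 130.0, 339, 123, 43, 15) [ 720. -193.] [ 709. -188.]
   (186, 306.9, 247.2, 299, 239, 17, 17) [454. -64.] [453. -64.]
   (179, 134.4, 265.8, 123, 261, 24, 11) [422. 314.] [423. 300.]
   (161, 125.4, 186.6, 114, 182, 24, 10) [598. 340.] [592. 325.]
red side
   (177, 269.7, 177.4, 262, 166, 16, 25) [ 718. -205.] [ 708. -158.]
   (139, 366.2, 340.4, 362, 331, 9, 20) [420. 313.] [423. 339.]
   (136, 281.0, 341.6, 278, 332, 7, 20) [596. 338.] [591. 363.]
   (85, 361.3, 209.1, 355, 205, 13, 9) [ 450. -103.] [451. -60.]
yellow top
   (556, 264.6, 116.9, 251, 99, 26, 33) [755.  28.] [743.  24.]
   (175, 166.9, 260.3, 155, 255, 24, 11) [432. 244.] [432. 233.]
   (159, 156.9, 181.6, 146, 177, 23, 10) [608. 271.] [602. 258.]
yellow side
   (689, 241.9, 219.3, 231, 200, 23, 39) [758. -19.] [747.  20.]
   (122, 362.8, 313.5, 359, 305, 9, 18) [431. 244.] [433. 272.]
   (120, 281.2, 314.8, 278, 306, 7, 18) [607. 270.] [602. 297.]
green top
   (161, 198.4, 254.7, 187, 250, 24, 11) [443. 176.] [442. 167.]
   (154, 364.3, 184.9, 357, 177, 16, 17) [ 591. -197.] [ 585. -192.]
   (144, 188.0, 176.5, 177, 172, 23, 10) [619. 202.] [612. 191.]
green side
   (83, 359.7, 288.7, 357, 281, 7, 16) [441. 174.] [443. 205.]
   (83, 281.8, 289.8, 279, 282, 6, 16) [617. 200.] [611. 231.]
   (43, 316.3, 172.1, 311, 170, 11, 6) [ 588. -249.] [ 584. -200.]
blue top
   (694, 466.7, 243.4, 442, 229, 55, 31) [ 454. -421.] [ 453. -408.]
   (170, 316.4, 187.3, 309, 179, 16, 17) [588. -88.] [582. -87.]
   (164, 230.0, 249.4, 219, 245, 23, 10) [453. 107.] [452. 100.]
   (150, 218.7, 171.5, 208, 167, 23, 10) [629. 133.] [621. 125.]
   (38, 198.9, 195.7, 190, 184, 15, 26) [574. 177.] [569. 167.]
blue side
   (502, 367.6, 138.6, 358, 116, 19, 42) [ 445. -448.] [ 447. -392.]
```

View pics/c1.png

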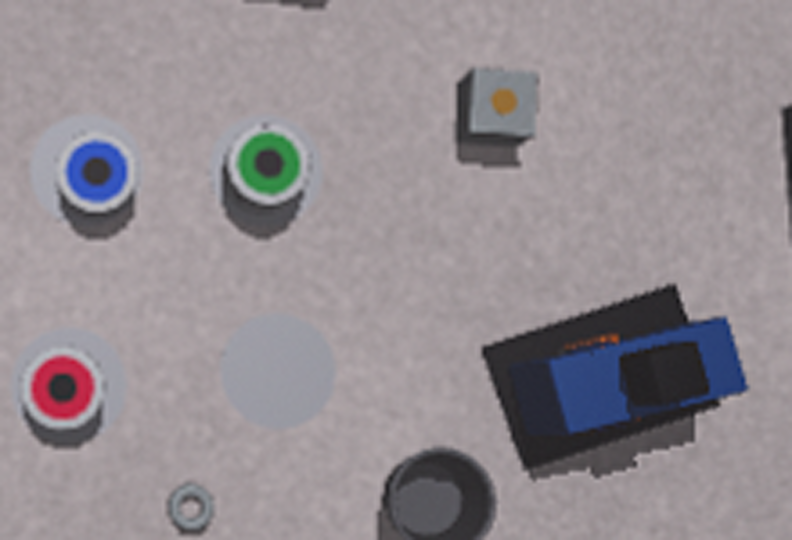

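The hubs' tops are clear and the gauge stands on its mat at a yaw of about 0.31. Next I look from the wrist above the gauge and the block.

```bash
cat >> h.py <<'E'
def ori(yaw): return (R.from_euler('z',yaw)*R.from_euler('x',np.pi)).as_quat()
E
python3 - <<'E'
from h import *
t,p=shot("top")
f=lambda x,y:(290+x/3.6,140+y/3.6)
print("mat",onz(p,[f(602,378),f(482,347),f(674,286),f(530,470)],0).round(1),"grip",onz(p,f(665,372),130),"block",onz(p,f(504,101),41))
m=onz(p,f(602,378),0)[0]; b=onz(p,f(504,101),41)[0]
env.reach([b[0],b[1],300],ori(0.31)); im,pp=shot("wrist","wb")
o=blobs(mask(im,"orange",80,60)|mask(im,"yellow",80,60),15); print("dot",o[:3],[onz(pp,x[1:3],41).round(1) for x in o[:3]])
env.reach([m[0],m[1],320],ori(0.31)); im2,pp=shot("wrist","wg")
cv2.imwrite("pics/w2.png",np.vstack([im[::2,::2],im2]) if 0 else np.hstack([cv2.resize(im,(400,250)),cv2.resize(im2,(400,250))]))
c,_=cv2.findContours(mask(im2,"blue",100,40),cv2.RETR_EXTERNAL,cv2.CHAIN_APPROX_NONE)
k=max(c,key=cv2.contourArea)[:,0].astype(float); print(cv2.minAreaRect(k.astype(np.float32)))
print("bridge z84",cv2.minAreaRect(onz(pp,k,84).astype(np.float32)), env.read_state()["time_s"])
E
```

```text
mat [[ 451.  -400.9]
 [ 471.8 -327.2]
 [ 507.4 -450.1]
 [ 395.4 -352.5]] grip [[ 450.47347424 -391.82114583]] block [[ 619.78963014 -338.51388943]]
dot [(957, 125.9, 314.9, 112, 284, 36, 64), (895, 355.9, 377.7, 292, 373, 143, 10), (482, 510.7, 320.3, 497, 285, 24, 63)] [array([[ 380.5, -168.5]]), array([[ 377.8, -471. ]]), array([[ 517.9, -625.9]])]
((312.9109802246094, 175.16204833984375), (106.27591705322266, 52.4825325012207), 5.572198390960693)
bridge z84 ((455.6678771972656, -396.87750244140625), (53.535919189453125, 105.42292785644531), 12.127238273620605) 2.7917
```

View pics/w2.png

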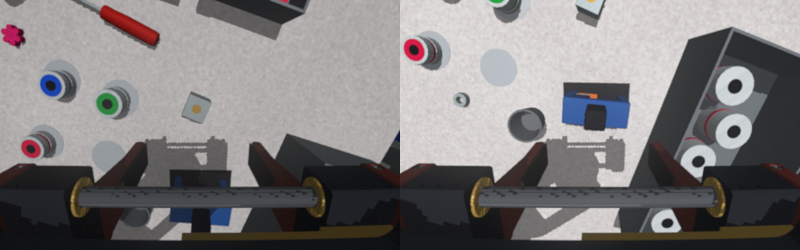

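The left view shows the block at about (197,107) and the right one the gauge at about (595,110), with its pointer on the +x side. I'll isolate the gauge's top face and the block's dot and then grasp.

Run:
```python
from h import *
im,pp=shot("wrist")
hsv=cv2.cvtColor(im,cv2.COLOR_BGR2HSV); m=mask(im,"blue",100,40)
m[:, :450 and 0]=0
vals=hsv[...,2][m>0]; print(np.percentile(vals,[5,25,50,75,95]))
sub=hsv[120:215,255:370]
for r in range(0,95,6): print(120+r,[f"{sub[r,c,0]}/{sub[r,c,2]}" for c in (10,25,57,85,100)])
wb=cv2.imread("pics/wb.png"); c=wb[150:195,285:345]; h2=cv2.cvtColor(c,cv2.COLOR_BGR2HSV)
mm=((h2[...,0]>8)&(h2[...,0]<32)&(h2[...,1]>90)).astype(np.uint8); print("dot",[(b[0],b[1]+285,b[2]+150) for b in blobs(mm,5)])
```

```text
[ 96. 158. 162. 165. 167.]
120 ['6/220', '5/210', '9/210', '6/221', '5/218']
126 ['5/215', '6/215', '8/221', '5/210', '0/215']
132 ['0/125', '10/148', '0/177', '8/195', '0/201']
138 ['135/65', '113/65', '130/65', '140/66', '140/69']
144 ['130/62', '114/65', '120/65', '120/66', '135/66']
150 ['110/70', '112/82', '6/106', '120/63', '105/62']
156 ['110/150', '111/109', '11/222', '120/62', '111/99']
162 ['110/167', '109/165', '109/165', '111/120', '110/96']
168 ['110/166', '110/164', '112/80', '109/166', '110/168']
174 ['110/165', '109/163', '120/47', '110/165', '110/167']
180 ['109/163', '109/161', '114/58', '109/165', '109/166']
186 ['110/162', '109/161', '130/55', '109/161', '109/164']
192 ['110/163', '110/162', '114/55', '110/162', '109/161']
198 ['126/152', '110/140', '120/54', '109/161', '109/160']
204 ['6/211', '0/213', '120/53', '111/133', '110/155']
210 ['6/213', '5/216', '6/180', '8/207', '0/219']
dot [(143, 314.0, 174.2)]
```

Run:
```python
from h import *
im,pp=shot("wrist"); m=mask(im,"blue",100,140)
c,_=cv2.findContours(m,cv2.RETR_EXTERNAL,cv2.CHAIN_APPROX_NONE)
k=max(c,key=cv2.contourArea)[:,0]; r=cv2.minAreaRect(onz(pp,k.astype(float),84).astype(np.float32)); print("top",r)
(cx,cy),(w,h),a=r; yaw=np.radians(a if w<h else a-90); print("yaw",yaw)
# block dot: pose at that shot
T=np.eye(4);T[:3,:3]=R.from_quat(ori(.31)).as_matrix();T[:3,3]=[619.8,-338.5,300]
q=dict(pp); q["pose"]=T@viewer.camera_params("wrist")["tool_from_camera"]; print("block",onz(q,(314,174.2),41))
env.reach([cx,cy,230],ori(yaw)); set_gripper(60); env.move_l([cx,cy,172],rate=80)
set_gripper(0); s=env.read_state(); print(s["width"],s["grip_force"],s["force"],s["time_s"])
env.move_l([cx,cy,240]); s=env.read_state();print(s["width"],s["grip_force"],s["force"])
t,p=shot("top","t2"); shot("wrist","w3"); cv2.imwrite("pics/side_g.png",cv2.resize(shot("side")[0][60:220,290:450],None,fx=3,fy=3))
np.save("g.npy",[cx,cy,yaw])
```

```text
top ((451.059814453125, -397.92620849609375), (42.2307243347168, 105.49951171875), 12.325331687927246)
yaw 0.21511761935472068
block [[ 620.73952461 -335.69660701]]
29.859192084097533 29.9987930059433 [0.09691852 0.09088679 1.85479256] 5.4167
29.75558270884999 29.997383952140808 [ 0.17037529  0.28484092 -6.18736992]
```

View pics/side_g.png

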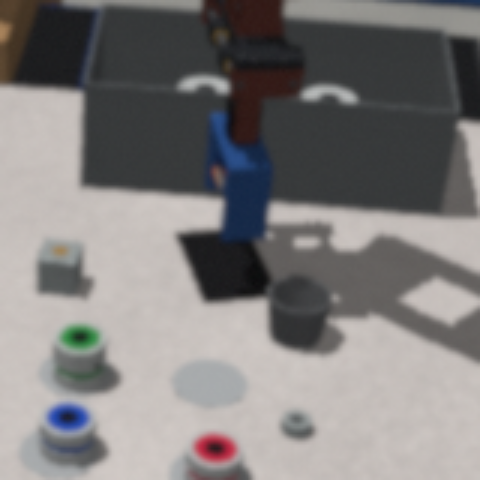

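The gauge is held upright and the mat is clear. Now I stand it on the block and look at its pointer.

```bash
cat >> h.py <<'E'
def stand(x,y,yaw):
    s=env.read_state()["tool_pos"]
    if s[2]<255: env.move_l([s[0],s[1],260],rate=200)
    env.reach([x,y,260],ori(yaw)); env.move_l([x,y,190],rate=120)
    hit=env.move_l([x,y,169],rate=25,f_stop=9); s=env.read_state()
    print("stand hit",hit,s["tool_pos"].round(1),s["force"].round(1)); return s
def release():
    set_gripper(60); s=env.read_state()["tool_pos"]; env.move_l([s[0],s[1],245],rate=150)
def lookq(target,yaw,tilt,dist):
    "tool pose whose camera looks at target from dist, tool tilted by tilt toward the gauge's -x"
    T=viewer.camera_params("wrist")["tool_from_camera"]
    r=R.from_euler('z',yaw)*R.from_euler('y',tilt)*R.from_euler('x',np.pi); M=r.as_matrix()
    c=np.array(target)+dist*(M@T[:3,2]); return c-M@T[:3,3],r.as_quat()
E
python3 - <<'E'
from h import *
cx,cy,yaw=np.load("g.npy")
bx,by=620.5,-336.5
s=stand(bx,by,yaw); release()
for tilt in(.6,.5,.4,.3):
    P,q=lookq([bx,by,50],yaw,tilt,260); print(tilt,P.round(0), env.ik(P,q) is not None)
    if env.ik(P,q) is not None and P[2]>190: env.reach(P,q); break
im,_=shot("wrist","wblk"); s=env.read_state(); print(s["time_s"],s["force"])
cv2.imwrite("pics/wblk_c.png",cv2.resize(im[80:300,200:440],None,fx=2.4,fy=2.4))
t,p=shot("top")
h=cv2.cvtColor(t,cv2.COLOR_BGR2HSV); r=t[215:275,415:500].max(2)<70
b=blobs(r.astype(np.uint8)*255,100); print([(onz(p,(x[1]+415,x[2]+215),0).round(1),x) for x in b[:3]])
for c in("red","green","blue"): print(c,[onz(p,x[1:3],41)[0].round(1) for x in blobs(mask(t,c),100) if 299<x[1]<380 and x[2]>150])
E
```

```text
stand hit True [ 620.8 -336.6  172.1] [ 0.4 -0.6  4.9]
0.6 [ 710. -317.  191.] True
10.6 [-0.00766366  0.24627988 -0.04703167]
[]
red []
green []
blue []
```

View pics/wblk_c.png

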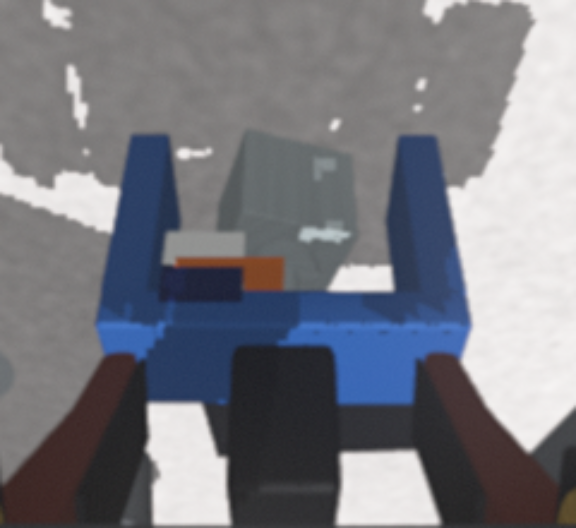

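The gauge is on the block, with the pointer between the white and navy bands at about (230,270), which is right for 41 mm. Next I regrasp it, check the hubs from above, and go to red.

```bash
cat >> h.py <<'E'
HZ={"red":36,"green":46,"blue":36}; H0={"red":(453,-64),"green":(585,-192),"blue":(582,-87)}
def hubs(name="wrist",save=None,cols=("red","green","blue"),prior=H0):
    im,p=shot(name,save); out={}
    for c in cols:
        best=None
        for b in blobs(mask(im,c,110,60),60):
            xy=onz(p,b[1:3],HZ[c])[0]; d=np.hypot(*(xy-prior[c]))
            if d<90 and b[5]<70 and b[6]<70 and (best is None or d<best[0]): best=(d,xy.round(1),b)
        if best: out[c]=best[1]; print(c,best[1],best[2])
    return out
def regrasp(x,y,yaw):
    env.reach([x,y,245],ori(yaw)); env.move_l([x,y,172.5],rate=120); set_gripper(0)
    s=env.read_state(); print("regrasp w",round(s["width"],1),"t",round(s["time_s"],1)); env.move_l([x,y,260],rate=150)
def lookgauge(x,y,yaw,name):
    P,q=lookq([x,y,50],yaw,.6,260); env.reach(P,q); im,p=shot("wrist",name)
    cv2.imwrite(f"pics/{name}_c.png",cv2.resize(im[80:300,200:440],None,fx=2.4,fy=2.4)); return im,p
E
python3 - <<'E'
from h import *
cx,cy,yaw=np.load("g.npy"); bx,by=620.8,-336.6
env.reach([520,-160,330],ori(yaw)); H=hubs(save="wh1")
print(env.read_state()["time_s"])
regrasp(bx,by,yaw)
r=H["red"]; stand(r[0],r[1],yaw); release(); lookgauge(r[0],r[1],yaw,"wred"); print(env.read_state()["time_s"])
E
```

```text
red [452.1 -63. ] (555, 225.5, 207.1, 211, 193, 30, 29)
green [ 584.  -190.6] (636, 354.3, 122.0, 339, 106, 32, 33)
blue [582.8 -86.6] (709, 262.8, 102.5, 247, 86, 33, 34)
11.7167
regrasp w 29.9 t 13.9
stand hit True [452.5 -63.  172.6] [-0.1  0.5  4.3]
19.275
```

View pics/wred_c.png

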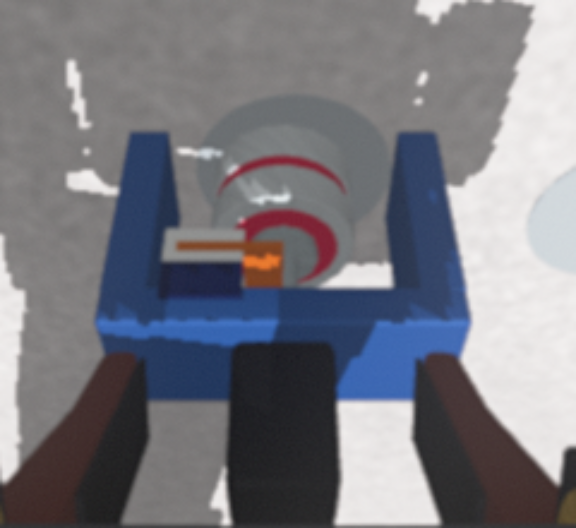

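The red hub is centred under the gauge and the pointer at (215,245) is on the white band, so it is short. Green is next, then blue.

Run:
```python
from h import *
cx,cy,yaw=np.load("g.npy"); x,y=452.5,-63.
env.reach([540,-130,330],ori(yaw)); H=hubs(cols=("green","blue"))
regrasp(x,y,yaw)
r=H["green"]; s=stand(r[0],r[1],yaw); release(); lookgauge(r[0],r[1],yaw,"wgr"); print(s["tool_pos"],env.read_state()["time_s"])
```

```text
green [ 584.1 -190.7] (608, 377.6, 143.4, 362, 128, 32, 32)
blue [582.9 -86.6] (669, 287.2, 123.9, 272, 108, 32, 33)
regrasp w 29.7 t 21.9
stand hit True [ 584.5 -190.9  172.7] [0.4 1.3 4. ]
[ 584.53887042 -190.90167086  172.71000824] 26.8583
```

View pics/wgr_c.png

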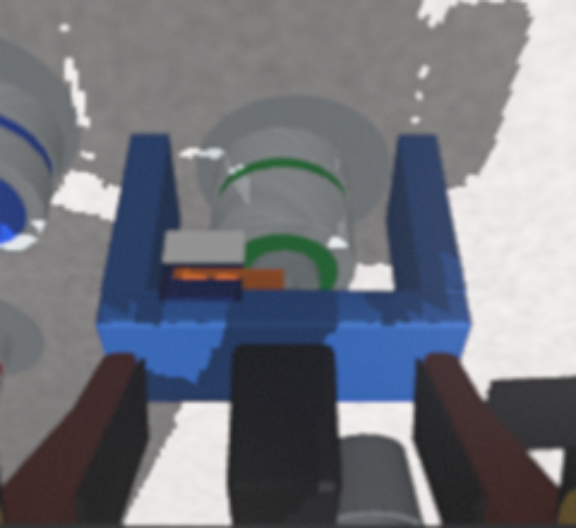

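The pointer at (205,275) is on the navy band, so green is tall. Blue is next.

Run:
```python
from h import *
cx,cy,yaw=np.load("g.npy"); x,y=584.5,-190.9
env.reach([560,-130,330],ori(yaw)); H=hubs(cols=("blue","red"))
regrasp(x,y,yaw)
r=H["blue"]; s=stand(r[0],r[1],yaw); release(); lookgauge(r[0],r[1],yaw,"wbl"); print(s["tool_pos"],env.read_state()["time_s"])
```

```text
blue [582.9 -86.6] (647, 282.8, 142.5, 267, 127, 32, 32)
red [456.8 -50.3] (85, 235.6, 235.5, 231, 228, 12, 17)
regrasp w 29.7 t 29.4
stand hit True [583.2 -86.6 172.6] [0.2 0.3 4.5]
[583.20481992 -86.57483174 172.64653648] 34.1333
```

View pics/wbl_c.png

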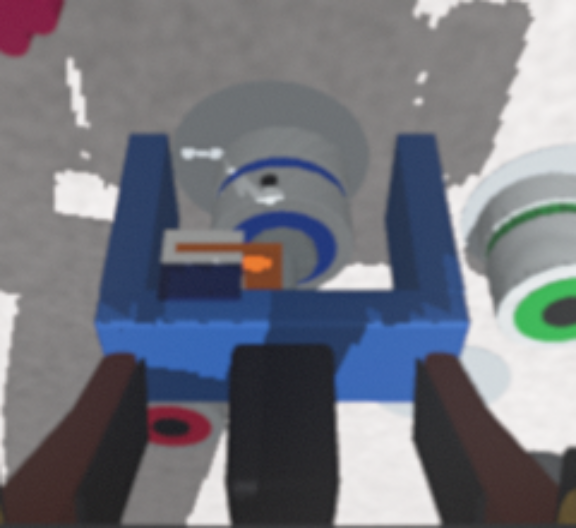

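The pointer is on the white band, so blue is short. The gauge goes back to its mat, then I measure the board from the wrist and re-find the hubs.

Run:
```python
from h import *
cx,cy,yaw=np.load("g.npy"); x,y=583.2,-86.6
regrasp(x,y,yaw); stand(451,-400,.26); release()
env.reach([525,225,420],ori(1.72)); im,p=shot("wrist","wboard")
A=[];B=[]
for c,yc in(("red",105),("yellow",35),("green",-35),("blue",-105)):
    xs=[]
    for b in blobs(mask(im,c,110,60),80):
        xy=onz(p,b[1:3],4)[0]; loc=R.from_euler('z',-.148).apply([*(xy-[525.5,223.4]),0])
        if abs(abs(loc[0])-88)<15 and abs(loc[1]-yc)<20: A.append([np.sign(loc[0])*89,yc]); B.append(xy); print(c,xy.round(1),loc.round(1),b[0])
A=np.array(A);B=np.array(B); a0=A.mean(0);b0=B.mean(0)
z=np.sum((B-b0)@[1,1j]*((A-a0)@[1,-1j])); th=np.angle(z); c,s=np.cos(th),np.sin(th); O=b0-np.array([[c,-s],[s,c]])@a0
print("board",O,th,len(A)); np.save("b.npy",[*O,th])
env.reach([525,-110,400],ori(1.72)); H=hubs(save="wh3"); s=env.read_state(); print(s["time_s"])
```

```text
regrasp w 29.8 t 36.2
stand hit True [ 450.8 -399.9  172.8] [-0.9 -0.   4.5]
red [421.6 315.7] [-89.2 106.6   0. ] 375
red [598.  341.1] [ 89.1 105.7   0. ] 374
yellow [431.8 246.5] [-89.3  36.6   0. ] 336
yellow [607.9 272.2] [88.7 36.1  0. ] 335
green [442.1 176.2] [-89.4 -34.4   0. ] 266
green [618.3 202.9] [ 88.8 -34.    0. ] 264
blue [628.2 133.4] [  88.3 -104.2    0. ] 268
blue [452.3 107.7] [ -89.5 -103.6    0. ] 262
board [525.0344731  224.45363013] 0.14580596948270794 8
red [451.9 -62.8] (487, 267.3, 117.6, 254, 104, 27, 28)
green [ 583.7 -190.6] (337, 348.3, 222.8, 337, 212, 24, 23)
blue [582.6 -86.3] (436, 360.1, 149.5, 347, 137, 27, 26)
44.5667
```

```bash
cat > place.py <<'E'
from h import *
ox,oy,th=np.load("b.npy"); yaw=th+np.pi/2
L={"red":(-42,105),"green":(42,-35),"blue":(-42,-105)}
def target(c): return np.array([ox,oy])+R.from_euler('z',th).apply([*L[c],0])[:2]
def pickplace(c,prior):
    env.reach([*prior,280],ori(yaw)); set_gripper(85)
    x,y=hubs(cols=(c,),prior={c:prior})[c]; tz=86 if HZ[c]==36 else 94
    env.move_l([x,y,150],rate=200); env.move_l([x,y,tz],rate=80,f_stop=8); set_gripper(0)
    s=env.read_state(); print(c,"w",round(s["width"],1),s["tool_pos"].round(1))
    env.move_l([x,y,240],rate=200); print("held",round(env.read_state()["width"],1))
    t=target(c); env.reach([*t,240],ori(yaw)); env.move_l([*t,tz+16],rate=200)
    hit=env.move_l([*t,tz+1],rate=25,f_stop=5); s=env.read_state(); print("placed",hit,s["tool_pos"].round(1))
    set_gripper(72); env.move_l([*t,240],rate=150)
    f=hubs(cols=(c,),prior={c:t})
    if not f: return
    HZ4=f[c]; print("final",HZ4,"target",t.round(1),"t",env.read_state()["time_s"])
E
python3 - <<'E'
from place import *
pickplace("red",(451.9,-62.8))
E
```

```text
red [452.  -62.8] (774, 316.5, 178.7, 299, 162, 36, 35)
red w 49.4 [452.  -62.8  86.1]
held 49.5
placed True [468.3 322.4  89.6]
red [468.4 321.5] (1000, 317.7, 189.1, 297, 170, 42, 40)
final [468.4 321.5] target [468.2 322.2] t 53.7167
```

Run:
```python
from place import *
pickplace("green",(583.7,-190.6))
pickplace("blue",(582.6,-86.3))
env.reach([430,-100,450],ori(.5)); 
env.move_joints([-1.9,.423,1.63,0,1.089,0]) if 0 else env.reach([226,-582,303],ori(.371))
im,p=shot("top","tend"); cv2.imwrite("pics/tend2.png",im)
P={c:target(c) for c in L}
for c in L:
    f=hubs("top",cols=(c,),prior=P)
    if c in f: print(c,R.from_euler('z',-th).apply([*(f[c]-[ox,oy]),0]).round(1))
```

```text
green [ 587.1 -188.4] (530, 320.1, 179.6, 299, 164, 36, 35)
green w 49.5 [ 586.9 -188.4   94.1]
held 49.7
placed True [571.9 196.   97.7]
green [572.1 193.5] (1001, 317.8, 194.2, 297, 174, 42, 41)
final [572.1 193.5] target [571.7 195.9] t 63.7417
blue [582.8 -86.3] (757, 316.5, 179.3, 299, 162, 36, 35)
blue w 49.6 [582.9 -86.3  86.1]
held 49.4
placed True [499.  114.6  89.7]
blue [499.  113.5] (1016, 317.6, 189.7, 297, 170, 42, 40)
final [499.  113.5] target [498.7 114.5] t 72.625
red [468.8 323. ] (208, 125.1, 244.1, 117, 236, 18, 18)
red [-41.3 105.7   0. ]
green [573.6 194.9] (182, 185.5, 193.5, 177, 186, 18, 16)
green [ 43.8 -36.3   0. ]
blue [499.9 114.3] (193, 223.9, 227.2, 216, 219, 17, 17)
blue [ -40.9 -105.3    0. ]
```

View pics/tend2.png

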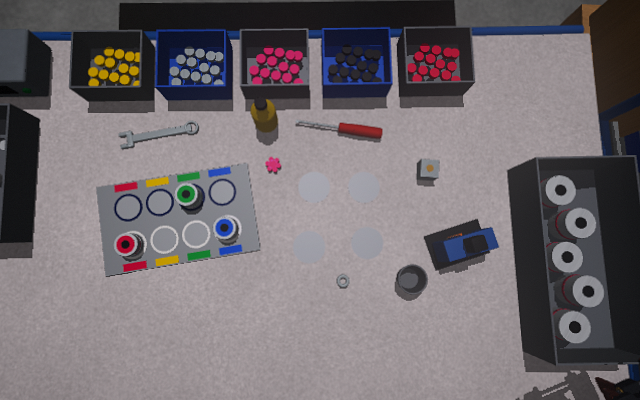

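All three hubs stand in their places: red at (125,244), green at (186,194) and blue at (224,227). The gauge is on its mat at (465,243) and nothing else has moved.

```bash
python3 -c "
from station import workorder; print(workorder.sign_off())"
```

```text
the job is handed in; nothing more can be done
None
```

The job is handed in: red and blue read short and green reads tall (no yellow hub was there), all three hubs measure within about 3 mm of their places, the gauge is back on its mat, and sign-off returned no verdict.

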